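# Roll a bar specimen into the V-block and set it against the stop

### The arm

A 6-joint arm with a two-finger parallel gripper is mounted at the origin on the work surface. World frame = base frame: x ahead of the robot, y to its left, z up, the work surface at z = 0. Lengths are in m, angles in rad, forces in N, time in s.
With the tool pointing down it reaches from about 0.375 to 0.975 m from the base axis. Payload 3.8 kg.
Tool frame: the origin (TCP) lies at the very end of the fingers, on their centre line; the grasp point (between the pads) lies manip.grasp_offset behind it (manip.grasp_offset is the distance from the TCP to the grasp point, in m); z points along the fingers, y is the direction in which the jaws open and shut (so a half turn about z gives the same grasp; the last joint's range is limited). The gripper opens to 85 mm and grips with 20 to 120 N. Pads are 22 mm wide; open, the fingers measure 114 mm over their backs; the gripper's body (76 mm by 85 mm) begins 54 mm behind the grasp point. The pads swing forward as they close: fully open they stand 13 mm farther back than shut.
Start: joints at [-1.342, 0.264, 1.604, -0, 1.274, -0.037], TCP at [0.177, -0.651, 0.231] pointing down, gripper open.
Joint ranges: [-2.63, 2.63], [-0.94, 2.18], [0.31, 2.57], [-1.31, 4.45], [0, 2.66], [-2.55, 2.55]. Speed limits (rad/s): [2.57, 2.57, 3.14, 3.14, 3.14, 3.14].

### API

Orientations are given as a rotation vector (axis times angle).
In Python, from workcell import manip gives the robot as it stands. The module is installed in compiled form; this text tells all that it offers.
- The arm moves only by the tool servo_tool, never from a script. Its argument "series" is one flat list of numbers, 7 for each row, row after row: the turn, a rotation vector about the tool's x, y, z in degrees, then the shift along the tool's x, y, z in mm, then the opening, from -1 (shut) to 1 (fully open). In form: [rx, ry, rz, tx, ty, tz, claw, rx, ry, rz, tx, ty, tz, claw, ...]. A call has exactly 5 rows; each row is the pose to reach, as a shift and turn from the pose commanded when the call began, along the tool's axes at that moment; what a row does not reach only later rows make up. A row lasts 1/8 s, in which the tool goes at most 62.5 mm and 10.7 degrees, less where a joint would pass 70% of its speed; a pose out of reach is approached as far as the arm can. A call with a gripper value outside its range is refused whole. The fingers move at their own pace and stop on an object; the grip force is fixed at half the most. Time passes only in rows, so rows that repeat a pose let the fingers close, or fill a call up. It gives the time, the measured TCP pose, the force and the opening at its end, in the units of the state.
- manip.get_state(): the state, without advancing time (a new reading comes with each control period).
- manip.read_camera(name): name is "side" or "top" or "wrist"; returns a dict with "image" (480x640x3 uint8, red, green, blue), "depth" (480x640 float32, m along the optical axis (not along the pixel's ray), 0 where there is no reading), "fx", "fy", "cx", "cy" (pixels), "k1" (the pictures are not rectified: a ray, as slopes to the right and down, at radius r is drawn at 1 + k1 r^2 times it, then the intrinsics apply), "R" (3x3) and "t" (3): a world point X has camera coordinates R X + t. Camera axes: x right, y down, z forward; pixel columns grow to the right and rows downward; lengths in m; the calibration is good to about 2 mm. A picture is of the moment at which its call begins.
- manip.close_job(): hands the job in, once; it reports no verdict.
The state is a dict: "time": time; "joint_pos": joint angles; "dq": joint speeds; "effort": joint torques, N m; "ee_pos": TCP position; "orientation": TCP orientation; "force": force on the tool from outside, world axes, zero at the start; "moment": the same for the moment, N m; "finger_gap": opening from 0.0 (shut) to 1.0 (fully open).
Only numpy, scipy, OpenCV 4.12 (cv2) and the standard library are available. Lean on these libraries where they do the work, as an engineer would, in place of code of your own. Each camera call takes 0.05 s, during which the arm holds its last target.

### The job

Without gripping or lifting it, use the fingertips to roll the round bar that lies on the bench sideways, up the bevel and into the groove of the V-block, and push it gently endwise along the groove until it butts against the end stop. Leave it lying there, seated in the groove. Do not disturb the other things on the bench.

Things in the scene. Friction and masses are not known exactly. Their poses are not given: they have to be found in the camera images.
- bar: the plain aluminium round bar that lies on the bench, 32 mm diameter, 130 mm long, 0.22 to 0.37 kg, smooth and slippery (friction about 0.25), rolls freely on its side and stops soon after it is let go; a fine dark turned line runs round it near each end. Origin at its centre (16 mm above the bench at the start), x along its axis towards the end that faces the stop; y and z turn with it as it rolls.
- bar_near_end (a point): centre of the bar's end face on its -x side (65 mm from its centre): the end to push on once the bar lies in the groove.
- bar_far_end (a point): centre of the bar's end face on its +x side: the end that has to meet the stop.
- vblock: low bright-steel V-block screwed to the bench, 150 mm long (x from -85 to +65 mm). Origin on the bench under the root of the groove, 65 mm from the stop; x along the groove towards the end stop, y towards the loading side where the bar waits, z up. 90 degree groove, root 1.5 mm above the bench; the rear flank rises to 26 mm at y = -24.5 mm, the rear body is level at 26 mm out to y = -42 mm.
- v_lip (a point): front lip of the groove, on the loading side, above x = 0: 14 mm above the bench, at y = +12.5 mm of the V-block. The front flank falls from it to the root at 45 degrees; outwards the top is level to y = +18 mm, then a lead-in bevel of 12 degrees falls to the bench at y = +84 mm, over the whole 150 mm of length.
- v_seat (a point): where the centre of the bar lies when it is seated in the groove with its end at the stop, 24.1 mm above the bench (the seated bar's top is 40 mm above the bench); axes as vblock.
- stop_face (a point): point on the inner face of the end stop, at x = +65 mm of the V-block, on the line of the seated bar's axis; axes as vblock. The stop is a fixed dark-steel plate 10 mm thick, 36 mm high, reaching from y = -42 to +20 mm, screwed to the block's +x end.
- stub: short round aluminium stub standing on end, 32 mm diameter, 50 mm tall; origin at the centre of its underside. Bystander.
- objective: black microscope objective lens standing on its nose, 42 mm diameter, 44 mm tall; origin at the centre of its underside. Bystander.
- dish: pale flat closed petri dish, 93 mm diameter, 16 mm tall; origin at the centre of its underside. Bystander.
- jar: pale specimen jar with a white screw cap, 56 mm diameter, 62 mm tall; origin at the centre of its underside. Bystander.
- driver: screwdriver with a black handle, 160 mm long, lying flat; origin under its middle, x towards its tip. Bystander.
- slidebox: flat white box for microscope slides, 118 x 68 x 22 mm; origin at the centre of its underside. Bystander.
- tweezers: steel tweezers, 133 mm long, 6 mm high, lying flat; origin near their middle on the bench, x towards their points. Bystander.

How it is judged:
By the outcome, as a careful person would: the job done as asked, in the order asked, and still so for the second after the job is handed in, with the robot touching nothing.
It also fails if it takes over 51 s, if anything falls off the work surface, if the arm or the gripper's body presses on something with over 40 N, if the wrist force passes 120 N, or if a joint passes its speed limit or range.

## Working session

There is one attempt and no reset: what is moved stays moved. The work goes in short steps, Python scripts to look and compute and a tool call to move; the robot and the scene stay as the last step left them, time stands still between calls to the robot, and variables do not carry over. Pictures are saved under pics/ and viewed, and the job is handed in when it is done.

Besides the shell and the picture viewer there is one more tool, called after "Call:" in YAML: its name, and indented under it one key for each argument. servo_tool: Moves the arm, as the interface text tells. Its arguments: {"type":"object","properties":{"series":{"type":"array","items":{"type":"number"}}},"required":["series"]}

```bash
mkdir -p pics; python3 - <<'E'
from workcell import manip
import cv2
print(manip.get_state(), manip.grasp_offset)
for n in ["top","side","wrist"]:
    c=manip.read_camera(n)
    cv2.imwrite(f"pics/{n}0.png",c["image"][:,:,::-1])
    import numpy as np
    np.savez(f"{n}0.npz",**c)
    print(n,c["fx"],c["k1"],c["R"],c["t"])
E
```

```text
{'time': 0.0, 'joint_pos': array([-1.34189767e+00,  2.64780892e-01,  1.60536894e+00, -1.45323861e-06,
        1.27367462e+00, -3.69159308e-02]), 'dq': array([-2.88356826e-04, -7.66847399e-04,  1.97604080e-05, -1.69056168e-04,
        9.71516565e-04, -1.42955799e-03]), 'effort': array([ 2.95038599e-04, -5.15110230e+01, -3.67317367e+01,  4.26788768e-05,
        1.29452208e-02,  1.69667152e-05]), 'ee_pos': array([ 0.17714322, -0.65059485,  0.22994605]), 'orientation': array([-3.11168447e+00, -4.16018690e-01,  3.37933707e-04]), 'force': array([ 0.23905027, -0.73531228, -1.01878063]), 'moment': array([ 0.01762301, -0.00249656,  0.0081513 ]), 'finger_gap': 1.0032540895836077} 0.0187
top 596.7861973735702 -0.19396584489464325 [[ 0.02661765 -0.99951946  0.01588537]
 [-0.99483743 -0.02804301 -0.09752991]
 [ 0.09792852 -0.01320735 -0.99510581]] [-0.0273939   0.54324417  1.4322567 ]
side 593.4225634029626 -0.07591455321827777 [[-0.82433426 -0.5658484   0.01698878]
 [-0.32672758  0.4510444  -0.83054683]
 [ 0.4623009  -0.69019891 -0.55668963]] [0.45316135 0.22175373 1.00754419]
wrist 424.4264418589361 0.0025746931278053968 [[ 2.62290070e-01 -9.64988618e-01 -9.41189750e-04]
 [-9.16359702e-01 -2.49377898e-01  3.13202108e-01]
 [-3.02471181e-01 -8.12873346e-02 -9.49686029e-01]] [-0.67367309 -0.04014143  0.3816974 ]
```

View pics/top0.png

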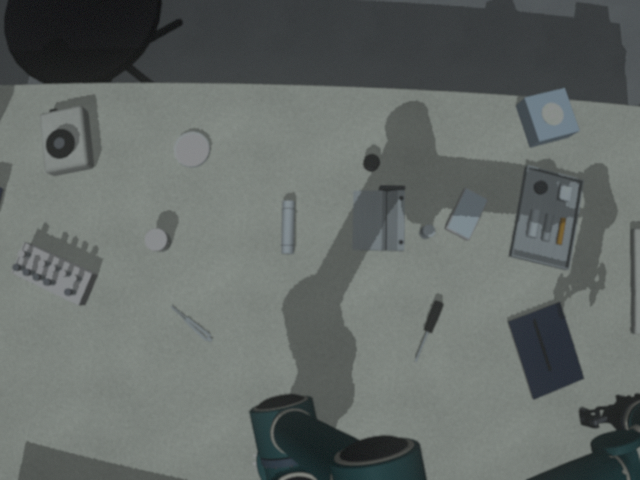

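View pics/side0.png

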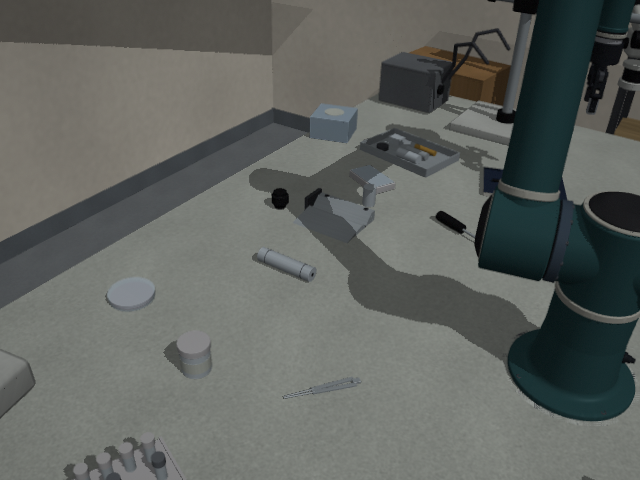

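View pics/wrist0.png

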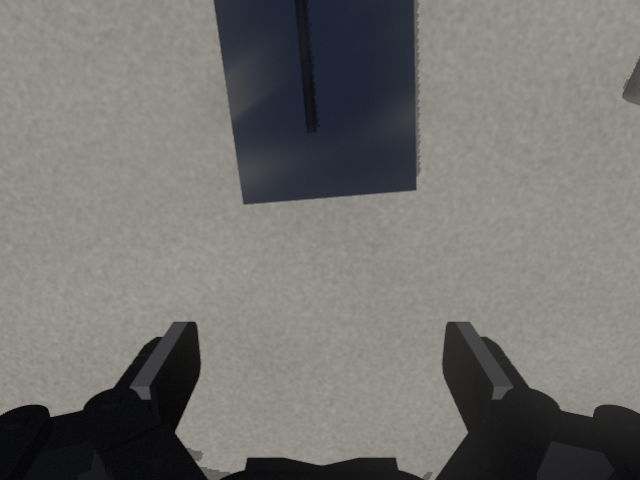

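The top view shows the bar at about (288,224), the V-block at (380,220) with its stop at the top (+x) end, the stub at (427,231) and the objective at (371,162). Next I'll zoom in to measure.

```bash
cat > h.py <<'E'
import numpy as np,cv2
def K(c): return np.array([[c["fx"],0,c["cx"]],[0,c["fy"],c["cy"]],[0,0,1]],float)
def ray(c,p):
    d=np.array([float(c["k1"]),0,0,0,0])
    s=cv2.undistortPoints(np.array([[p]],float),K(c),d)[0,0]
    R=c["R"];o=-R.T@c["t"];return o,R.T@np.array([s[0],s[1],1])
def onz(c,p,z):
    o,d=ray(c,p);return o+d*(z-o[2])/d[2]
def proj(c,X):
    r,_=cv2.Rodrigues(np.array(c["R"]));return cv2.projectPoints(np.array(X,float).reshape(-1,1,3),r,np.array(c["t"],float),K(c),np.array([float(c["k1"]),0,0,0,0]))[0].reshape(-1,2)
def pt(c,p):
    z=float(c["depth"][int(round(p[1])),int(round(p[0]))])
    o,d=ray(c,p);return o+d*z
def crop(c,x0,y0,x1,y1,s,fn):
    im=cv2.resize(np.ascontiguousarray(c["image"][y0:y1,x0:x1,::-1]),None,fx=s,fy=s,interpolation=cv2.INTER_CUBIC)
    cv2.imwrite(fn,cv2.convertScaleAbs(im,alpha=1.5))
E
python3 - <<'E'
from h import *
c=np.load("top0.npz");crop(c,265,140,445,275,4.4,"pics/topc.png")
c=np.load("side0.npz");crop(c,240,170,400,290,5,"pics/sidec.png")
E
```

```text
(no output)
```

View pics/topc.png

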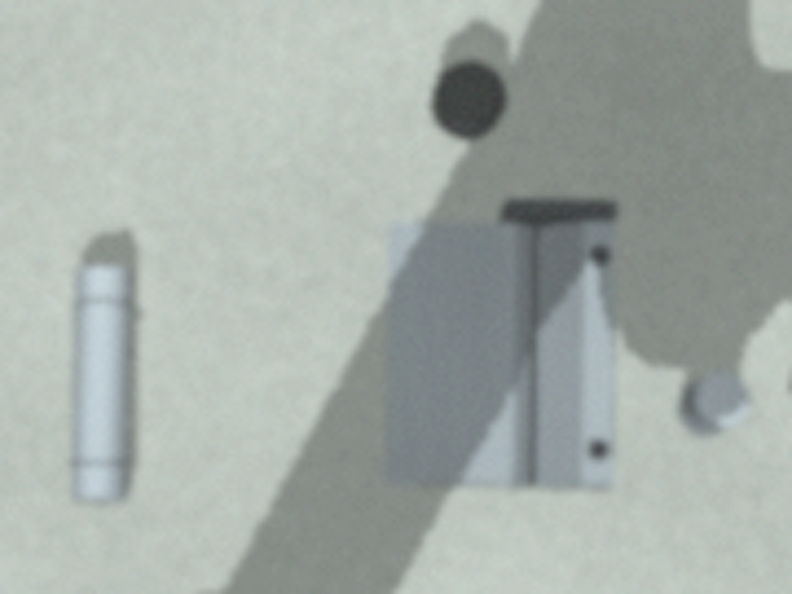

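View pics/sidec.png

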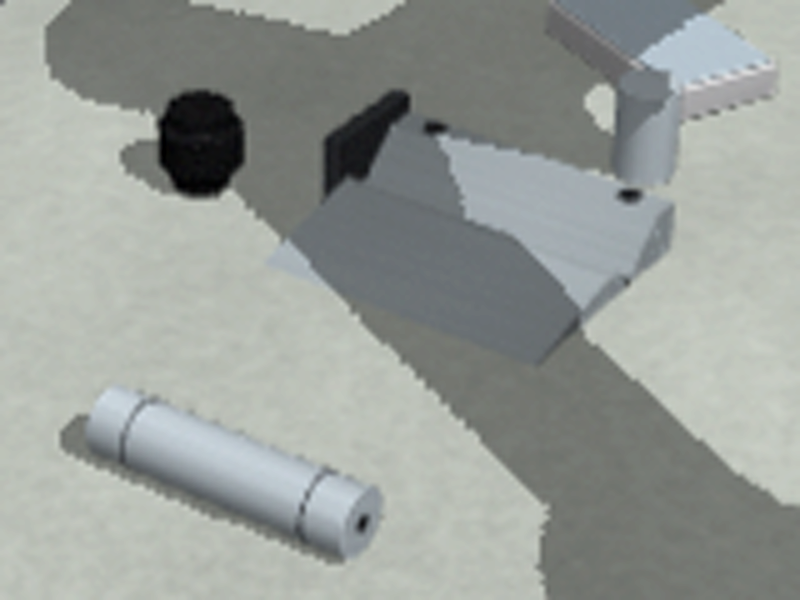

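```bash
python3 - <<'E'
from h import *
np.set_printoptions(precision=4,suppress=True)
c=np.load("top0.npz")
f=lambda x,y:((x+.5)/4.4-.5+265,(y+.5)/4.4-.5+140)
print("cam",-c["R"].T@c["t"])
for n,x,y,z in [("toe+",390,223,0),("toe-",386,486,0),("root+",533,228,.0015),("root-",531,487,.0015),("rear-",612,487,.026),("rear+",613,225,.026),("stop inner l",505,222,.036),("stop inner r",613,218,.036),("lip-",514,487,.014),
 ("bar+ ",103,264,.032),("bar-top",99,487,.032),("bar-",99,500,.016),("stub",721,397,.05),("objective",468,97,.044)]:
    p=f(x,y); print(n,np.round(p,1),onz(c,p,z),"depth pt",pt(c,p))
g=c["image"].astype(int)
# bar mask
hsv=cv2.cvtColor(c["image"],cv2.COLOR_RGB2HSV)
sub=g[195:260,275:303]; 
for r in (205,215,225,235,245): print(r,g[r,276:302].tolist()[::1] if r==225 else "", g[r,276:302,2]-g[r,276:302,0])
s=np.load("side0.npz")
fs=lambda x,y:((x+.5)/5-.5+240,(y+.5)/5-.5+170)
for n,x,y,z in [("bar near face c",363,522,.016),("toe+",268,263,0),("toe-",538,365,0),("stub top",645,75,.05),("rear- top",672,207,.026)]:
    p=fs(x,y); print("side",n,onz(s,p,z),pt(s,p))
E
```

```text
cam [0.4009 0.0068 1.4787]
toe+ [353.2 190.3] [ 0.6731 -0.1187  0.    ] depth pt [ 0.6734 -0.1188 -0.0013]
toe- [352.3 250.1] [ 0.5221 -0.1193  0.    ] depth pt [ 0.5218 -0.119   0.0033]
root+ [385.8 191.4] [ 0.6726 -0.201   0.0015] depth pt [ 0.6717 -0.2003  0.0066]
root- [385.3 250.3] [ 0.5237 -0.2017  0.0015] depth pt [ 0.5234 -0.2013  0.0047]
rear- [403.7 250.3] [ 0.5228 -0.2439  0.026 ] depth pt [ 0.5251 -0.2485 -0.0005]
rear+ [403.9 190.8] [ 0.6714 -0.2431  0.026 ] depth pt [ 0.6723 -0.244   0.021 ]
stop inner l [379.4 190.1] [ 0.6692 -0.1803  0.036 ] depth pt [ 0.6729 -0.1829  0.0158]
stop inner r [403.9 189.2] [ 0.6735 -0.2414  0.036 ] depth pt [ 0.6727 -0.2406  0.0405]
lip- [381.4 250.3] [ 0.5224 -0.1903  0.014 ] depth pt [ 0.522  -0.1898  0.018 ]
bar+  [288.  199.6] [0.6392 0.0438 0.032 ] depth pt [ 0.6453  0.0448 -0.0049]
bar-top [287.1 250.3] [0.5145 0.0422 0.032 ] depth pt [0.5144 0.0422 0.034 ]
bar- [287.1 253.2] [0.5085 0.0424 0.016 ] depth pt [0.5073 0.042  0.0327]
stub [428.5 229.8] [ 0.5724 -0.3004  0.05  ] depth pt [ 0.5722 -0.3     0.052 ]
objective [371.  161.7] 
[... 548 characters left out ...]
, 93], [98, 104, 99], [114, 120, 114], [125, 131, 125], [128, 135, 129], [128, 135, 129], [128, 134, 128], [128, 134, 129]] [ 1  0  2  1  2  5  9 13 13 13 15 15 14 14 13 11 11  8  4  1  0  0  1  1
  0  1]
235  [ 1  1  0  0  2  5  8 13 14 14 15 15 14 14 13 12 10  8  5  1  0  1  1  1
  1  1]
245  [ 1  1  2  2  2  6  8 10 13 13 13 13 13 10 10 10  7  5  3  2  1  1  1  1
  1  1]
side bar near face c [0.5101 0.0412 0.016 ] [0.5076 0.045  0.0194]
side toe+ [ 0.6729 -0.1199  0.    ] [ 0.6757 -0.1238 -0.003 ]
side toe- [ 0.5241 -0.1204  0.    ] [ 0.5253 -0.1227 -0.0017]
side stub top [ 0.5785 -0.3064  0.05  ] [ 0.5774 -0.3042  0.0513]
side rear- top [ 0.5236 -0.2389  0.026 ] [ 0.526  -0.2437  0.0229]
```

```bash
cat >> h.py <<'E'
from scipy.spatial.transform import Rotation as Ro
def delta(target,yaw_deg=0.3):
    """tool y along world +x or -x rotated by yaw, z down; choose nearer"""
    from workcell import manip
    s=manip.get_state();R=Ro.from_rotvec(s["orientation"]).as_matrix()
    a=np.radians(yaw_deg);xx=np.array([np.cos(a),np.sin(a),0]);z=np.array([0,0,-1.])
    best=None
    for sg in (1,-1):
        y=sg*xx;x=np.cross(y,z);T=np.c_[x,y,z]
        rv=Ro.from_matrix(R.T@T).as_rotvec(degrees=True)
        if best is None or np.linalg.norm(rv)<np.linalg.norm(best[0]): best=(rv,sg)
    np.set_printoptions(precision=2,suppress=True)
    print("t",round(s["time"],2),"q",s["joint_pos"],"pos",s["ee_pos"]*1000,"F",s["force"],"gap",s["finger_gap"])
    print("turn",best,"shift",R.T@(np.array(target)-s["ee_pos"])*1000,"axes\n",R)
E
python3 - <<'E'
from h import *
delta([0.575,0.115,0.23])
E
```

```text
t 0.15 q [-1.34  0.26  1.61  0.    1.27 -0.04] pos [ 177.16 -650.74  230.21] F [ 0.2  -0.04 -0.33] gap 1.0011873790929355
turn (array([ -0.08,  -0.07, -75.07]), 1) shift [ 584.99 -634.36    1.4 ] axes
 [[ 0.96  0.26 -0.  ]
 [ 0.26 -0.96  0.  ]
 [ 0.   -0.   -1.  ]]
```

Call:
servo_tool:
  series: [0,0,-8,39,-42,0,1,0,0,-16,78,-84,0,1,0,0,-24,117,-126,0,1,0,0,-32,156,-168,0,1,0,0,-40,195,-210,0,1]

```text
time: 0.78
ee_pos: [0.3108, -0.3956, 0.231]
orientation: [-2.781, -1.462, -0.0]
force: [0.5, -0.1, 0.3]
finger_gap: 1.002
```

```bash
python3 -c "
from h import *
delta([0.575,0.115,0.15])"
```

```text
t 0.78 q [-0.95 -0.06  1.96  0.    1.24 -0.35] pos [ 310.76 -395.61  231.03] F [ 0.54 -0.06  0.28] gap 1.0024739010671069
turn (array([  0.  ,  -0.02, -34.84]), 1) shift [570.4  -71.81  81.2 ] axes
 [[ 0.57  0.82  0.  ]
 [ 0.82 -0.57  0.  ]
 [ 0.   -0.   -1.  ]]
```

Call:
servo_tool:
  series: [0,0,-5,50,-6,0,1,0,0,-12,105,-13,0,1,0,0,-19,160,-20,0,1,0,0,-26,215,-27,0,1,0,0,-34.8,270,-34,0,1]

```text
time: 1.4
ee_pos: [0.4368, -0.1546, 0.2313]
orientation: [2.215, 2.227, 0.0]
force: [1.2, 1.1, -0.1]
finger_gap: 0.999
```

```bash
python3 -c "
from h import *
delta([0.575,0.115,0.15])"
```

```text
t 1.4 q [-0.39 -0.15  2.04 -0.    1.25 -0.4 ] pos [ 436.77 -154.56  231.25] F [ 1.18  1.11 -0.09] gap 0.9988629171686448
turn (array([ 0.02,  0.01, -0.01]), 1) shift [268.87 139.58  81.26] axes
 [[-0.01  1.    0.  ]
 [ 1.    0.01 -0.  ]
 [-0.    0.   -1.  ]]
```

Call:
servo_tool:
  series: [0,0,0,50,26,0,1,0,0,0,105,54,0,1,0,0,0,160,83,20,1,0,0,0,215,112,50,1,0,0,0,269,139.6,81,1]

```text
time: 2.02
ee_pos: [0.5706, 0.1029, 0.1565]
orientation: [2.22, 2.222, 0.001]
force: [0.0, -1.0, 0.5]
finger_gap: 1.0
```

```bash
python3 -c "
from h import *
delta([0.575,0.115,0.07])
from workcell import manip
for n in ('wrist','side'):
    c=manip.read_camera(n); np.savez(n+'1.npz',**c)
    cv2.imwrite(f'pics/{n}1.png',c['image'][:,:,::-1])
c=np.load('wrist1.npz')
print(proj(c,[[.51,.0424,.016],[.64,.0438,.016],[.523,-.1193,0],[.673,-.1187,0],[.575,.115,.03]]))
"
```

```text
t 2.02 q [ 0.14  0.14  1.89 -0.    1.11  0.13] pos [570.59 102.89 156.51] F [ 0.02 -1.01  0.51] gap 0.9998432051574351
turn (array([ 0.06,  0.  , -0.24]), 1) shift [12.11  4.33 86.52] axes
 [[-0.  1.  0.]
 [ 1.  0. -0.]
 [-0.  0. -1.]]
[[238.39 301.65]
 [413.71 299.91]
 [267.05 456.69]
 [434.28 456.05]
 [326.76 211.28]]
```

View pics/wrist1.png

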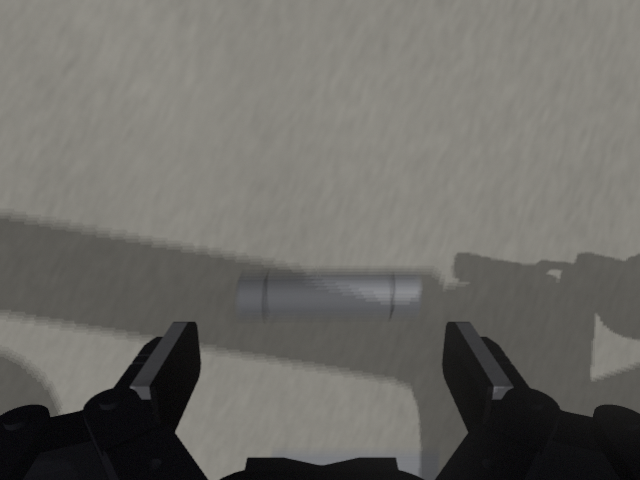

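View pics/side1.png

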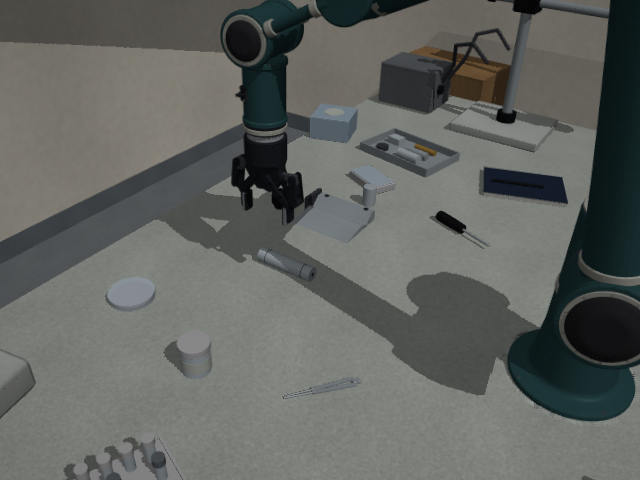

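```bash
python3 -c "
from h import *
np.set_printoptions(precision=1,suppress=True)
c=np.load('wrist1.npz')
for p in [(192,325),(180,325),(195,370),(155,375),(140,390),(190,335),(120,410),(453,325),(465,325),(500,390),(450,360)]:
    print(p,(pt(c,p)*1000-np.array([575,115,150.])), c['depth'][p[1],p[0]])
print(-c['R'].T@c['t'])
from workcell import manip
print(manip.get_state()['ee_pos'])
m=(c['depth']<.21)&(c['depth']>0)
ys,xs=np.nonzero(m);ys=ys[::7];xs=xs[::7]
P=np.array([pt(c,(x,y)) for x,y in zip(xs,ys)])*1000
P=P-manip.get_state()['ee_pos']*1000
for zz in range(0,80,5):
    k=(P[:,2]>=zz)&(P[:,2]<zz+5)
    for s in (-1,1):
        q=P[k&(s*P[:,0]>0)]
        if len(q): print(zz,s,q.min(0),q.max(0))
"
```

```text
(192, 325) [-46.4  -0.9  27.1] 0.13944322
(180, 325) [-50.1  -0.6  27.7] 0.13872346
(195, 370) [-46.3 -16.8  29.1] 0.14249802
(155, 375) [-47.9   0.3  55.5] 0.11214719
(140, 390) [-50.6  -1.7  59.1] 0.10931936
(190, 335) [-46.3  -2.8  30.1] 0.13715748
(120, 410) [-51.    0.4  69. ] 0.09925233
(453, 325) [38.9 -0.2 28.4] 0.13816157
(465, 325) [43.2 -0.7 27.6] 0.13904671
(500, 390) [42.4 -2.2 58.4] 0.11029039
(450, 360) [ 38.9 -12.7  29.4] 0.14109819
[0.6 0.2 0.3]
[0.6 0.1 0.2]
15 -1 [-40.4  -6.7  18.5] [-40.3   5.9  20. ]
15 1 [45.1 -5.7 18.5] [45.5  2.4 19.8]
20 -1 [-46.7 -11.7  20.3] [-39.8   9.5  24.9]
20 1 [ 44.8 -12.   20.2] [51.8  9.6 25. ]
25 -1 [-53.  -12.2  25.1] [-39.7   9.8  29.9]
25 1 [ 44.9 -10.9  25. ] [58.1  9.8 30. ]
30 -1 [-53.8 -11.7  30. ] [-39.8   9.7  34.8]
30 1 [ 44.8 -12.8  30.1] [58.5 10.  35. ]
35 -1 [-54.2 -13.1  35.1] [-39.8  10.3  39.9]
35 1 [ 44.7 -12.4  35.1] [58.8 10.  40. ]
40 -1 [-54.3 -13.2  40. ] [-39.8   9.9  45. ]
40 1 [ 44.6 -12.1  40.2] [58.8  9.9 44.8]
45 -1 [-54.5 -12.6  45. ] [-40.   10.3  50. ]
45 1 [ 44.6 -12.8  45. ] [59.3 10.1 50. ]
50 -1 [-53.8  -8.9  50. ] [-40.   10.2  55. ]
50 1 [44.3 -7.3 50. ] [58.5 10.4 54.9]
55 -1 [-58.2  -2.7  55. ] [-40.1  11.1  60. ]
55 1 [44.8 -2.9 55. ] [57.3 10.7 59.9]
60 -1 [-67.8   3.9  60.1] [-39.9  12.3  65. ]
60 1 [43.9  4.3 60. ] [72.9 12.5 65. ]
65 -1 [-71.2  -6.9  65. ] [-36.6  12.5  70. ]
65 1 [40.4 -4.8 65. ] [76.2 12.4 70. ]
70 -1 [-69.   -6.6  70. ] [-34.8  12.7  75. ]
70 1 [39.1 -6.2 70. ] [72.5 12.8 75. ]
75 -1 [-66.1  -0.7  75. ] [-1.9 16.1 80. ]
75 1 [ 1.  -0.6 75. ] [70.1 15.9 80. ]
```

Call:
servo_tool:
  series: [0,0,0,0,0,30,0.3,0,0,0,0,0,60,0.3,0,0,0,0,0,90,0.3,0,0,0,0,0,115,0.3,0,0,0,0,0,115,0.3]

```text
time: 2.75
ee_pos: [0.5672, 0.1, 0.0399]
orientation: [-2.219, -2.219, 0.007]
force: [1.1, 0.2, 0.2]
finger_gap: 0.646
```

```bash
python3 -c "
from h import *
from workcell import manip
delta([0.575,0.085,0.005])
c=manip.read_camera('wrist'); np.savez('wrist2.npz',**c)
cv2.imwrite(f'pics/wrist2.png',c['image'][:,:,::-1])
np.set_printoptions(precision=1,suppress=True)
m=(c['depth']<.21)&(c['depth']>0)
ys,xs=np.nonzero(m);ys=ys[::3];xs=xs[::3]
P=np.array([pt(c,(x,y)) for x,y in zip(xs,ys)])*1000
P=P-manip.get_state()['ee_pos']*1000
P=P[(abs(P[:,1])<15)&(abs(P[:,0])<60)]
for zz in range(-5,40,3):
    k=(P[:,2]>=zz)&(P[:,2]<zz+3)
    for s in (-1,1):
        q=P[k&(s*P[:,0]>0)]
        if len(q): print(zz,s,q.min(0),q.max(0))
"
```

```text
t 2.75 q [ 0.13  0.27  1.98 -0.    0.9   0.13] pos [567.17  99.98  39.87] F [1.07 0.19 0.24] gap 0.6457356137437791
turn (array([-0.31,  0.05, -0.3 ]), 1) shift [-14.95   8.02  34.84] axes
 [[-0.    1.   -0.01]
 [ 1.    0.   -0.  ]
 [-0.   -0.01 -1.  ]]
1 1 [26.9  1.6  4. ] [26.9  1.6  4. ]
4 -1 [-32.1  -8.7   4.5] [-28.5  10.3   6.9]
4 1 [26.7 -8.2  4.3] [29.3 10.5  7. ]
7 -1 [-35.3  -9.6   7. ] [-28.4  11.4   9.9]
7 1 [ 26.6 -10.9   7.1] [38.7 11.5 10. ]
10 -1 [-40.6 -10.7  10. ] [-28.5  11.9  12.9]
10 1 [ 26.7 -10.2  10. ] [39.3 11.8 12.9]
13 -1 [-41.5  -9.8  13. ] [-28.4  11.6  16. ]
13 1 [ 26.6 -10.4  13. ] [40.4 11.6 16. ]
16 -1 [-42.1 -10.5  16. ] [-28.4  11.6  19. ]
16 1 [ 26.6 -10.6  16. ] [40.2 11.9 19. ]
19 -1 [-42.2 -10.   19. ] [-28.4  11.8  21.9]
19 1 [ 26.6 -10.8  19. ] [40.7 11.6 22. ]
22 -1 [-42.1  -9.9  22. ] [-28.3  11.8  25. ]
22 1 [ 26.6 -10.5  22.1] [40.5 11.9 25. ]
25 -1 [-42.2  -9.7  25. ] [-28.1  11.7  28. ]
25 1 [ 26.7 -10.1  25. ] [40.4 11.8 28. ]
28 -1 [-41.7  -9.9  28.1] [-28.2  12.   31. ]
28 1 [ 26.7 -10.6  28. ] [40.7 12.  31. ]
31 -1 [-42.2 -11.   31. ] [-28.1  12.1  33.9]
31 1 [ 26.7 -11.2  31. ] [40.2 11.9 34. ]
34 -1 [-42.4 -10.7  34. ] [-28.2  12.1  36.9]
34 1 [ 26.7 -11.   34. ] [40.8 11.9 37. ]
37 -1 [-35.  -10.5  37. ] [-28.2  11.9  40. ]
37 1 [ 26.7 -11.2  37. ] [33.6 12.1 40. ]
```

View pics/wrist2.png

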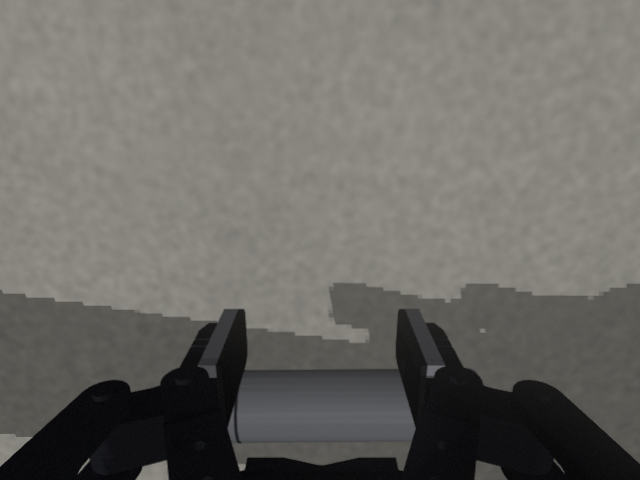

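Call:
servo_tool:
  series: [-0.1,0,-0.1,0,4,15,0.3,-0.3,0,-0.3,0,8,28,0.3,-0.3,0,-0.3,-5,8,35,0.3,-0.3,0,-0.3,-15,8,35,0.3,-0.3,0,-0.3,-22,8,35,0.3]

```text
time: 3.42
ee_pos: [0.5778, 0.0781, 0.0071]
orientation: [2.213, 2.225, 0.006]
force: [0.2, 0.2, -0.0]
finger_gap: 0.649
```

```bash
cat > look.py <<'E'
from h import *
from workcell import manip
import sys
n=sys.argv[1]
delta([0.575,0.085,0.005])
c=manip.read_camera('top'); np.savez(f'top{n}.npz',**c); crop(c,265,140,445,275,4.4,f"pics/top{n}.png")
c=manip.read_camera('side'); np.savez(f'side{n}.npz',**c); crop(c,240,130,400,250,5,f"pics/side{n}.png") if len(sys.argv)>2 else crop(c,200,140,380,275,4.4,f"pics/side{n}.png")
c=manip.read_camera('wrist'); np.savez(f'wrist{n}.npz',**c); cv2.imwrite(f'pics/wrist{n}.png',c['image'][:,:,::-1])
E
python3 look.py 3
```

```text
t 3.42 q [ 0.09  0.32  1.99 -0.    0.83  0.09] pos [577.84  78.14   7.14] F [ 0.2   0.15 -0.02] gap 0.6485609496500262
turn (array([0.3 , 0.01, 0.01]), 1) shift [ 6.87 -2.82  2.12] axes
 [[-0.01  1.    0.01]
 [ 1.    0.01 -0.  ]
 [-0.    0.01 -1.  ]]
```

View pics/side3.png

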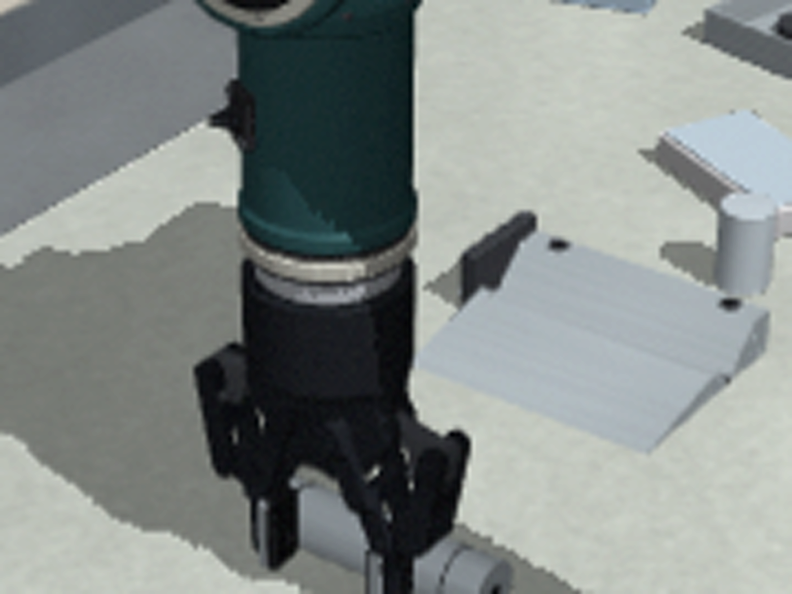

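View pics/wrist3.png

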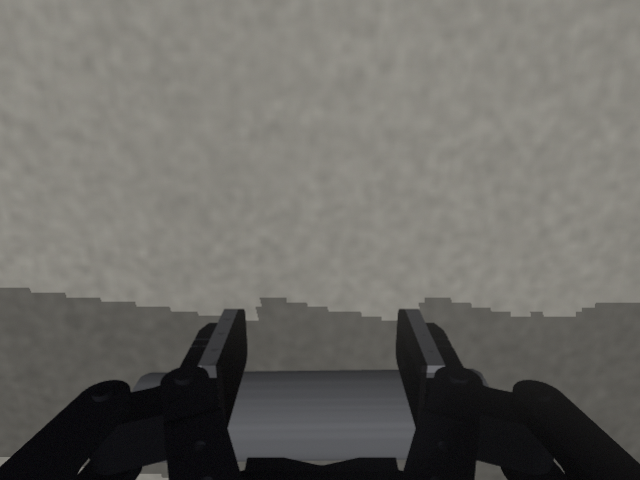

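Call:
servo_tool:
  series: [0,0,0,-4,0,0,0.3,0,0,0,-9,0,0,0.3,0,0,0,-15,0,0,0.3,0,0,0,-22,0,0,0.3,0,0,0,-30,0,0,0.3]

```text
time: 4.2
ee_pos: [0.5779, 0.0484, 0.007]
orientation: [2.212, 2.225, 0.006]
force: [0.2, 0.4, 0.3]
finger_gap: 0.651
```

Call:
servo_tool:
  series: [0,0,0,-8,0,0,0.3,0,0,0,-16,0,0,0.3,0,0,0,-24,0,0,0.3,0,0,0,-32,0,0,0.3,0,0,0,-40,0,0,0.3]

```text
time: 4.82
ee_pos: [0.5782, 0.0084, 0.007]
orientation: [2.212, 2.225, 0.006]
force: [-1.0, -0.3, -0.2]
finger_gap: 0.654
```

Call:
servo_tool:
  series: [0,0,0,-8,0,0,0.3,0,0,0,-16,0,0,0.3,0,0,0,-24,0,0,0.3,0,0,0,-31,0,0,0.3,0,0,0,-36,0,0,0.3]

```text
time: 5.45
ee_pos: [0.5783, -0.0276, 0.007]
orientation: [2.213, 2.225, 0.006]
force: [0.3, 0.5, -0.2]
finger_gap: 0.652
```

```bash
python3 look.py 4
```

```text
t 5.45 q [-0.09  0.32  1.99  0.    0.82 -0.1 ] pos [578.35 -27.55   7.04] F [ 0.34  0.53 -0.17] gap 0.6521342011349902
turn (array([0.3 , 0.  , 0.02]), 1) shift [112.57  -2.74   2.02] axes
 [[-0.01  1.    0.01]
 [ 1.    0.01 -0.  ]
 [-0.    0.01 -1.  ]]
```

View pics/side4.png

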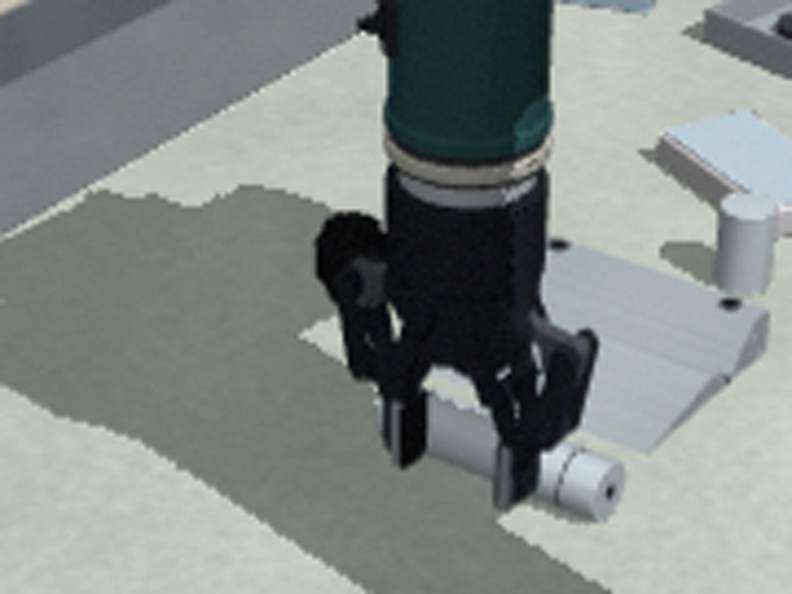

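View pics/wrist4.png

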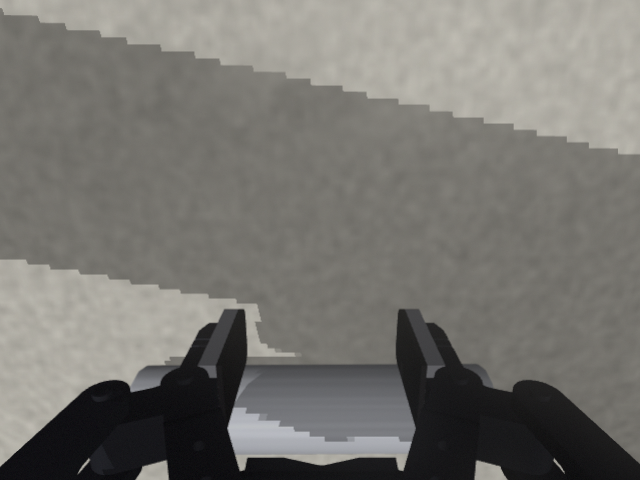

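View pics/top4.png

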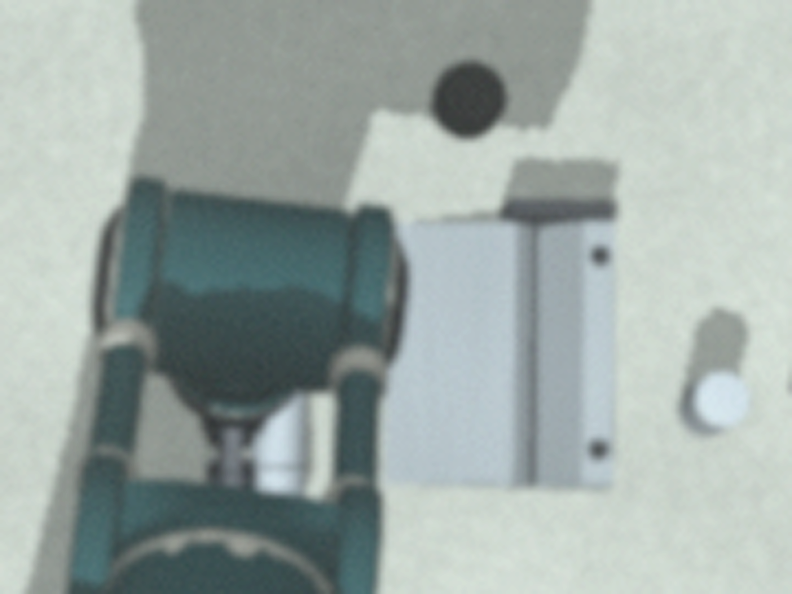

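Call:
servo_tool:
  series: [0,0,0,-4,0,0,0.3,0,0,0,-10,0,0,0.3,0,0,0,-17,0,0,0.3,0,0,0,-24,0,0,0.3,0,0,0,-31,0,0,0.3]

```text
time: 6.22
ee_pos: [0.5786, -0.0586, 0.007]
orientation: [2.213, 2.225, 0.006]
force: [1.4, 0.0, -0.2]
finger_gap: 0.651
```

Call:
servo_tool:
  series: [0,0,0,-7,0,0,0.3,0,0,0,-14,0,0,0.3,0,0,0,-20,0,0,0.3,0,0,0,-26,0,0,0.3,0,0,0,-32,0,0,0.3]

```text
time: 6.85
ee_pos: [0.5787, -0.0902, 0.0071]
orientation: [2.213, 2.225, 0.006]
force: [1.0, 1.7, 0.3]
finger_gap: 0.648
```

Call:
servo_tool:
  series: [0,0,0,-5,0,-1,0.3,0,0,0,-10,0,-2,0.3,0,0,0,-15,0,-3,0.3,0,0,0,-20,0,-4,0.3,0,0,0,-25,0,-5,0.3]

```text
time: 7.48
ee_pos: [0.5788, -0.1153, 0.0121]
orientation: [2.212, 2.225, 0.006]
force: [0.2, 2.3, 0.1]
finger_gap: 0.647
```

```bash
python3 look.py 5 x
```

```text
t 7.47 q [-0.24  0.33  1.97  0.    0.84 -0.25] pos [ 578.82 -115.33   12.13] F [0.21 2.35 0.13] gap 0.6466307463002617
turn (array([ 0.3 , -0.  ,  0.03]), 1) shift [200.35  -2.71   7.11] axes
 [[-0.01  1.    0.01]
 [ 1.    0.01  0.  ]
 [ 0.    0.01 -1.  ]]
```

View pics/side5.png

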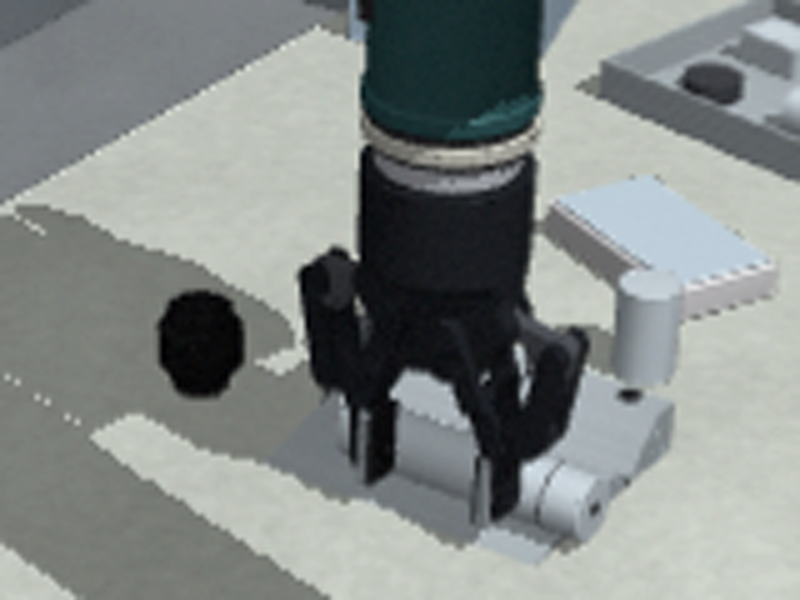

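View pics/wrist5.png

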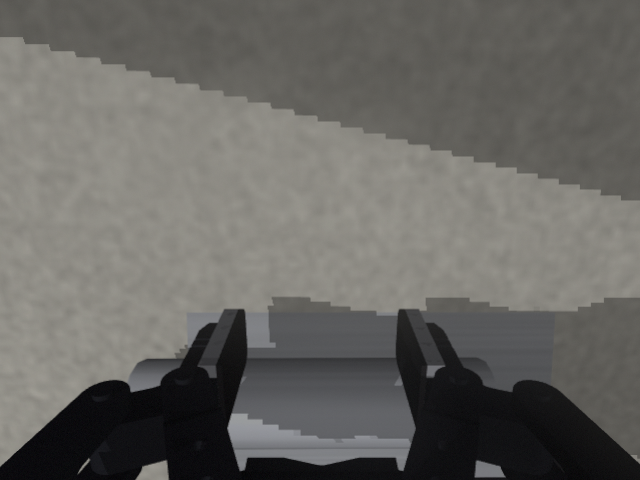

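View pics/top5.png

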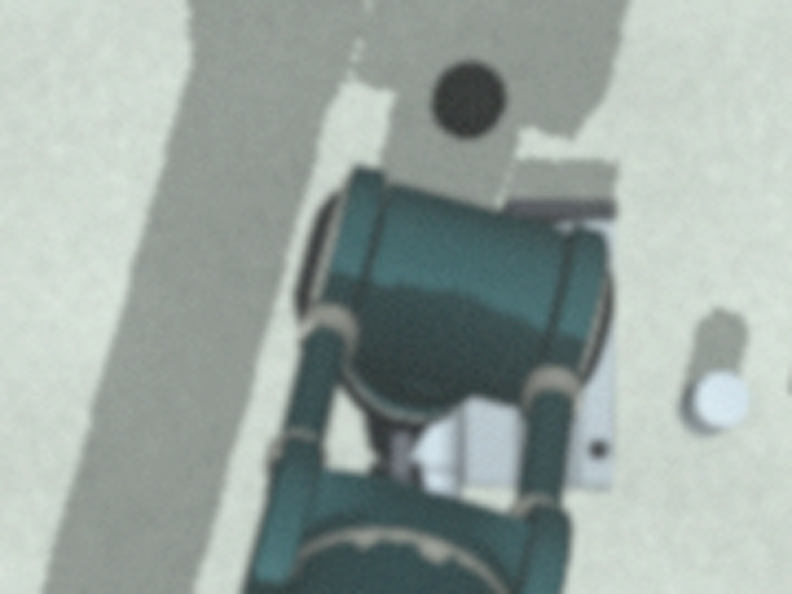

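Call:
servo_tool:
  series: [0,0,0,-5,0,-1,0.3,0,0,0,-11,0,-2.2,0.3,0,0,0,-17,0,-3.5,0.3,0,0,0,-23,0,-4.8,0.3,0,0,0,-29,0,-6,0.3]

```text
time: 8.25
ee_pos: [0.579, -0.1445, 0.0182]
orientation: [2.213, 2.225, 0.006]
force: [0.1, 2.4, 0.8]
finger_gap: 0.65
```

Call:
servo_tool:
  series: [0,0,0,-4,0,-1,0.3,0,0,0,-7,0,-1.6,0.3,0,0,0,-10,0,-2,0.3,0,0,0,-13,0,-2,0.3,0,0,0,-16,0,-2,0.3]

```text
time: 8.88
ee_pos: [0.579, -0.1605, 0.0199]
orientation: [2.212, 2.225, 0.005]
force: [-0.0, 0.1, 0.3]
finger_gap: 0.646
```

```bash
python3 look.py 6 x
```

```text
t 8.88 q [-0.31  0.33  1.94  0.    0.86 -0.32] pos [ 578.98 -160.46   19.93] F [-0.01  0.06  0.3 ] gap 0.6463420655283951
turn (array([0.29, 0.02, 0.04]), 1) shift [245.49  -2.62  14.83] axes
 [[-0.01  1.    0.01]
 [ 1.    0.01 -0.  ]
 [-0.    0.01 -1.  ]]
```

View pics/side6.png

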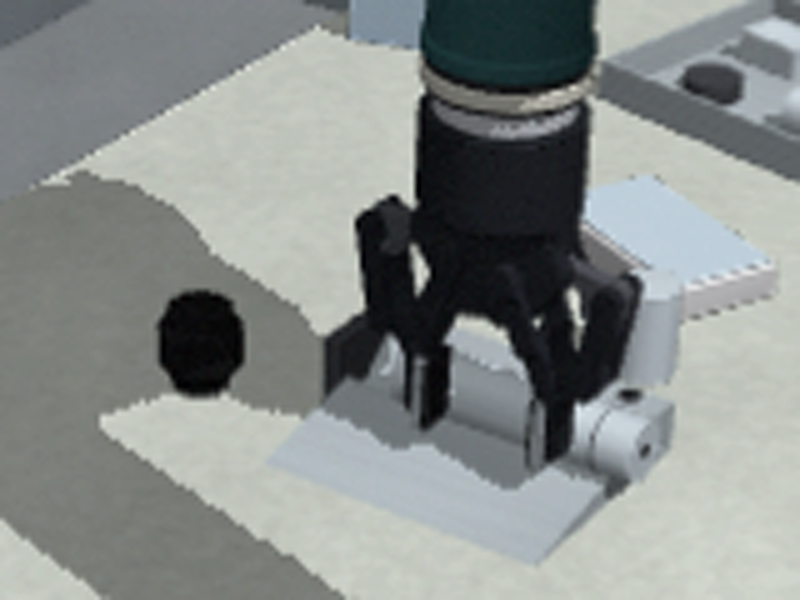

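View pics/wrist6.png

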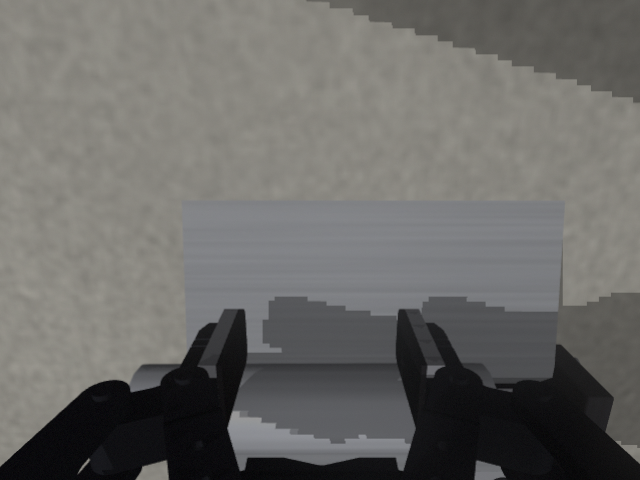

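Call:
servo_tool:
  series: [0,0,0,-1.5,0,0,0.3,0,0,0,-3,0,0,0.3,0,0,0,-4.5,0,0,0.3,0,0,0,-6,0,0,0.3,0,0,0,-7,0,0,0.3]

```text
time: 9.65
ee_pos: [0.5791, -0.1672, 0.02]
orientation: [2.212, 2.225, 0.006]
force: [1.0, -0.8, -0.2]
finger_gap: 0.651
```

```bash
python3 look.py 7 x
```

```text
t 9.65 q [-0.32  0.34  1.94  0.    0.86 -0.33] pos [ 579.11 -167.15   20.04] F [ 1.03 -0.77 -0.15] gap 0.6508341597854227
turn (array([0.3 , 0.  , 0.03]), 1) shift [252.17  -2.74  15.02] axes
 [[-0.01  1.    0.01]
 [ 1.    0.01 -0.  ]
 [-0.    0.01 -1.  ]]
```

View pics/side7.png

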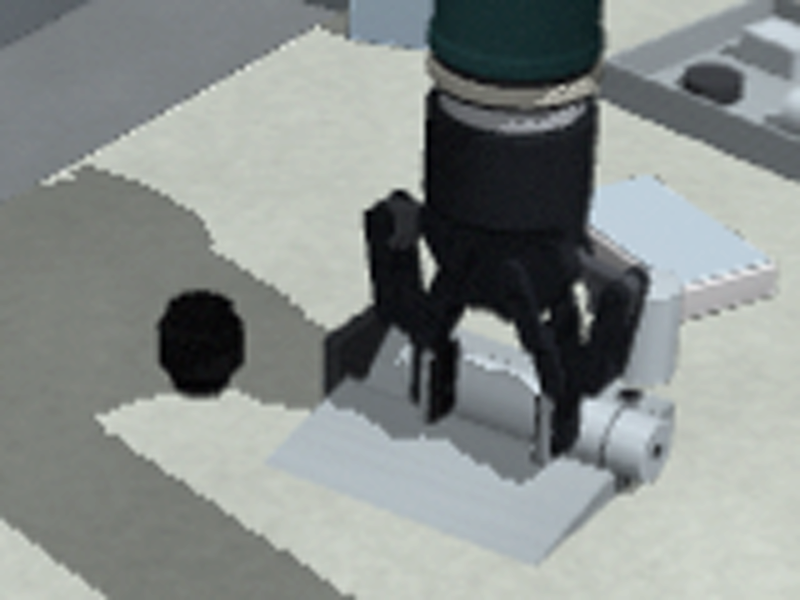

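View pics/wrist7.png

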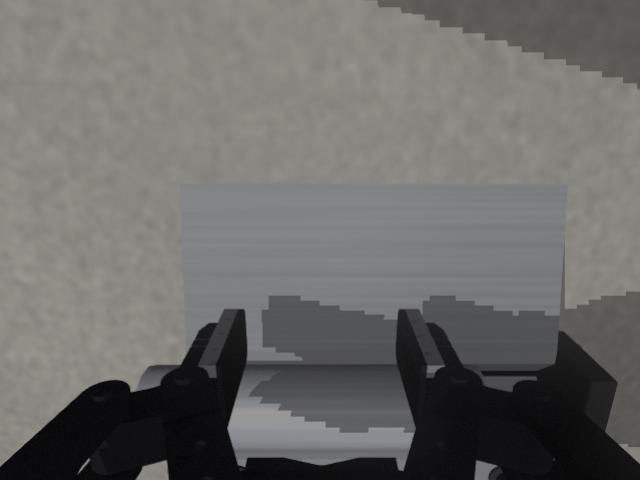

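```bash
python3 -c "
from h import *
np.set_printoptions(precision=4,suppress=True)
s=np.load('side7.npz');w=np.load('wrist7.npz')
p=((655.5)/5-.5+240,(450.5)/5-.5+130)
for z in (.024,.03): print(onz(s,p,z))
for q in [(320,400),(320,420),(320,385),(320,440)]: print('wrist',pt(w,q))
t=np.load('top7.npz')
ys,xs=np.mgrid[225:262,375:405]
"

```

```text
[ 0.5124 -0.2029  0.024 ]
[ 0.5079 -0.1941  0.03  ]
wrist [ 0.5792 -0.1883  0.0373]
wrist [ 0.5792 -0.1944  0.0404]
wrist [ 0.5792 -0.1866  0.031 ]
wrist [ 0.5793 -0.2028  0.0409]
```

View pics/top7.png

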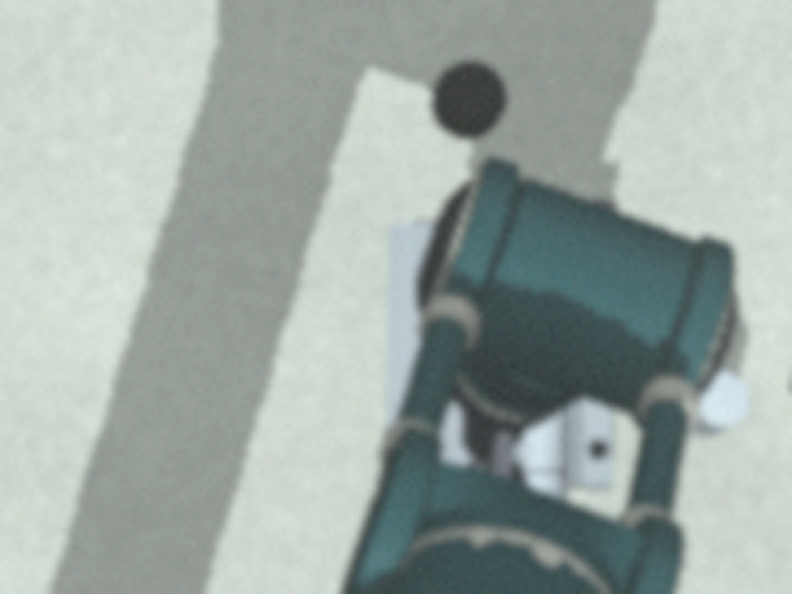

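The bar's top reads 40.5 mm at y = -0.203, so it is seated. Its near end is at about x = 0.512. I'll back off, rise, shut the fingers and go round behind that end.

Call:
servo_tool:
  series: [0,0,0,8,0,0,0.3,0,0,0,22,0,0,0.3,0,0,0,30,0,-15,0.3,0,0,0,30,0,-40,0,0,0,0,30,0,-60,-1]

```text
time: 10.42
ee_pos: [0.5793, -0.1365, 0.0821]
orientation: [2.21, 2.225, 0.007]
force: [-0.2, 0.6, 1.3]
finger_gap: 0.303
```

Call:
servo_tool:
  series: [0,0,0,0,-20,0,-1,0,0,0,0,-50,0,-1,0,0,0,-10,-80,0,-1,0,0,0,-35,-105,0,-1,0,0,0,-66,-108,0,-1]

```text
time: 11.05
ee_pos: [0.4694, -0.2035, 0.0802]
orientation: [2.212, 2.226, 0.006]
force: [1.0, 0.3, -0.3]
finger_gap: 0.0
```

```bash
python3 -c "
from h import *
delta([0.472,-0.203,0.02])"; python3 look.py 8 x
```

```text
t 11.05 q [-0.46  0.1   2.1   0.    0.94 -0.47] pos [ 469.42 -203.47   80.22] F [ 1.04  0.34 -0.34] gap 0.0004888338075185306
turn (array([ 0.29, -0.01,  0.07]), 1) shift [ 0.45  2.28 60.23] axes
 [[-0.01  1.    0.01]
 [ 1.    0.01  0.  ]
 [ 0.    0.01 -1.  ]]
t 11.05 q [-0.46  0.1   2.1   0.    0.94 -0.47] pos [ 469.42 -203.47   80.22] F [ 1.04  0.34 -0.34] gap 0.0004888338075185306
turn (array([ 0.29, -0.01,  0.07]), 1) shift [287.78 107.05  75.78] axes
 [[-0.01  1.    0.01]
 [ 1.    0.01  0.  ]
 [ 0.    0.01 -1.  ]]
```

View pics/side8.png

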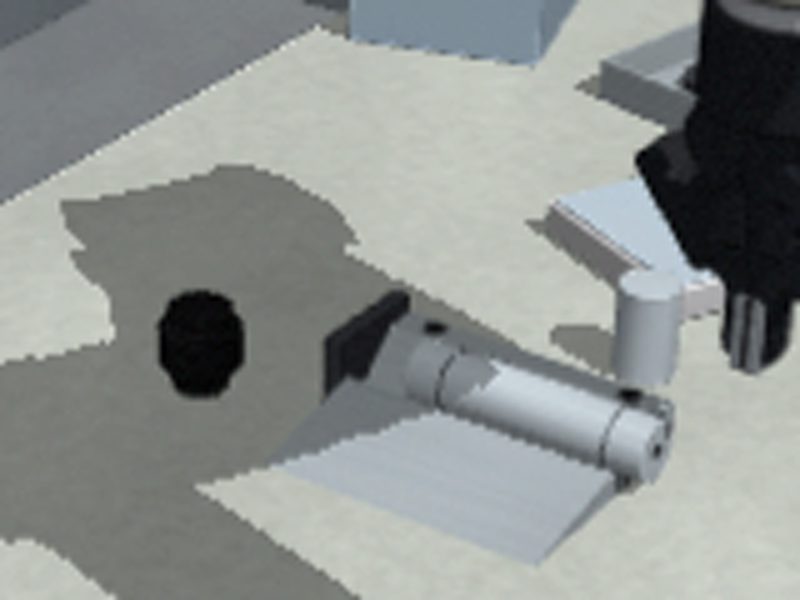

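View pics/wrist8.png

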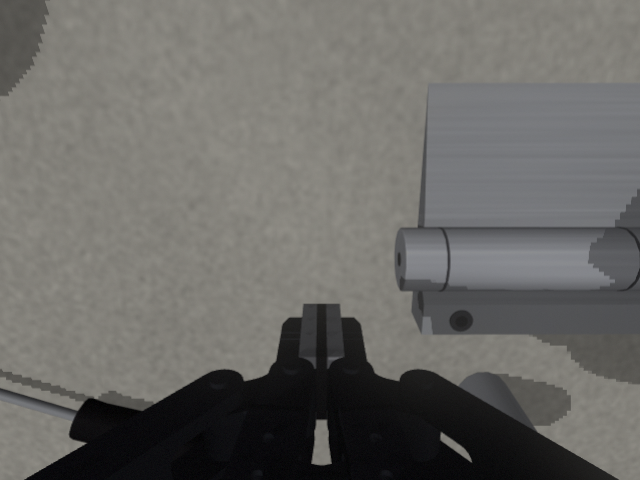

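Call:
servo_tool:
  series: [0,0,0,0,0,20,-1,0,0,0,0.5,2,40,-1,0,0,0,0.5,2,56,-1,0,0,0,0.5,2,62,-1,0,0,0,0.5,10,62,-1]

```text
time: 11.82
ee_pos: [0.4809, -0.2026, 0.0171]
orientation: [2.213, 2.226, 0.005]
force: [0.7, 0.4, 0.3]
finger_gap: -0.003
```

Call:
servo_tool:
  series: [0,0,0,0,3,0,-1,0,0,0,0,6,0,-1,0,0,0,0,9,0,-1,0,0,0,0,12,0,-1,0,0,0,0,15,0,-1]

```text
time: 12.45
ee_pos: [0.4965, -0.203, 0.0176]
orientation: [2.213, 2.225, 0.006]
force: [-0.3, -0.3, 0.4]
finger_gap: -0.003
```

```bash
python3 look.py 9 x
```

```text
t 12.45 q [-0.44  0.23  2.08  0.    0.82 -0.44] pos [ 496.46 -203.04   17.64] F [-0.32 -0.32  0.45] gap -0.002987372450660515
turn (array([0.3 , 0.  , 0.02]), 1) shift [287.6   80.08  13.05] axes
 [[-0.01  1.    0.01]
 [ 1.    0.01  0.  ]
 [-0.    0.01 -1.  ]]
```

View pics/side9.png

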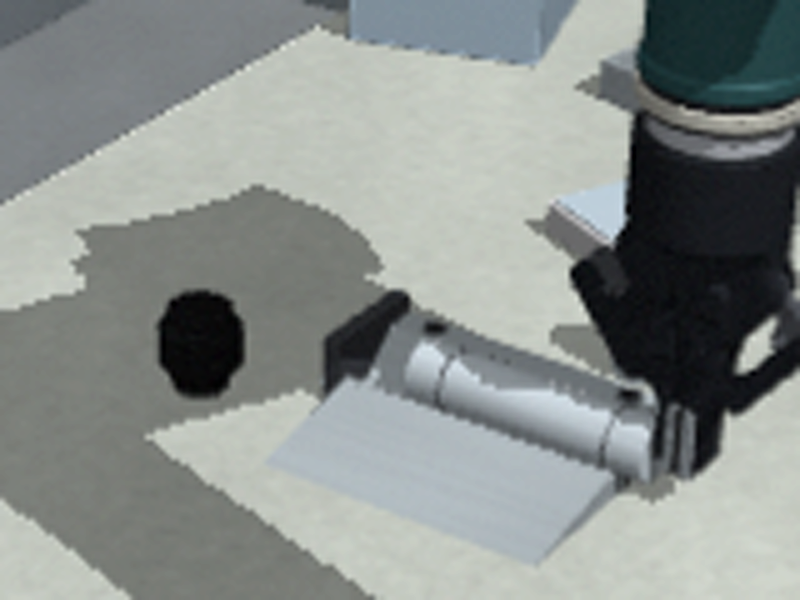

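View pics/wrist9.png

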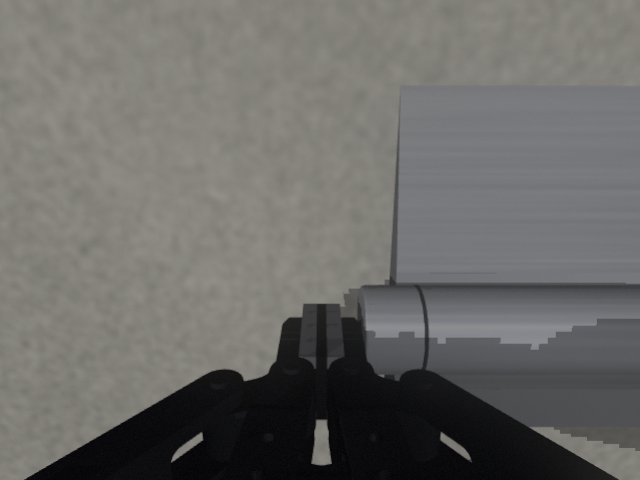

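Call:
servo_tool:
  series: [0,0,0,0,2,0,-1,0,0,0,0,4,0,-1,0,0,0,0,7,0,-1,0,0,0,0,10,0,-1,0,0,0,0,13,0,-1]

```text
time: 13.22
ee_pos: [0.5094, -0.2028, 0.0175]
orientation: [2.213, 2.225, 0.006]
force: [-1.8, 0.4, 0.2]
finger_gap: 0.002
```

Call:
servo_tool:
  series: [0,0,0,0,3,0,-1,0,0,0,0,6,0,-1,0,0,0,0,9,0,-1,0,0,0,0,11,0,-1,0,0,0,0,12,0,-1]

```text
time: 13.85
ee_pos: [0.5214, -0.2029, 0.0178]
orientation: [2.212, 2.225, 0.006]
force: [-2.4, 0.1, 0.3]
finger_gap: 0.001
```

```bash
python3 look.py 10 x
```

```text
t 13.85 q [-0.42  0.27  2.03  0.    0.83 -0.42] pos [ 521.43 -202.86   17.75] F [-2.4   0.06  0.34] gap 0.0009185260296343942
turn (array([0.3 , 0.  , 0.03]), 1) shift [287.54  55.18  13.03] axes
 [[-0.01  1.    0.01]
 [ 1.    0.01 -0.  ]
 [-0.    0.01 -1.  ]]
```

View pics/side10.png

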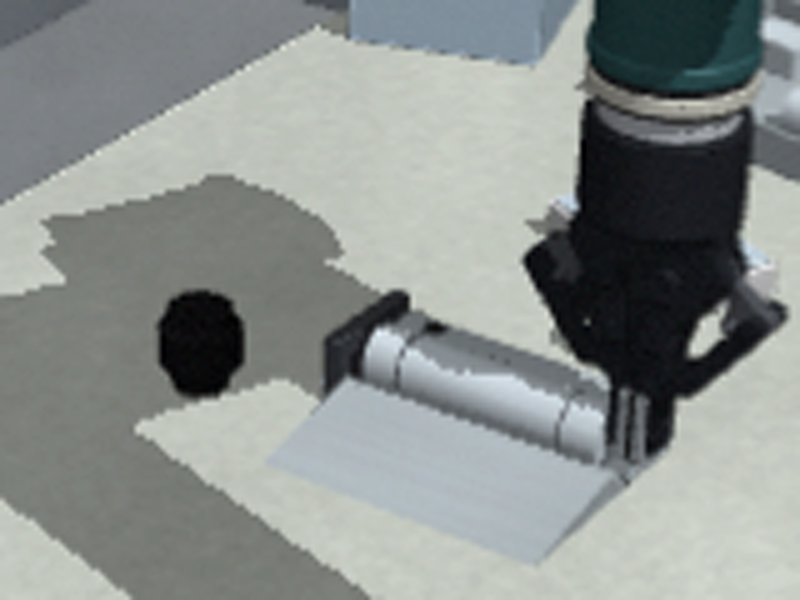

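View pics/wrist10.png

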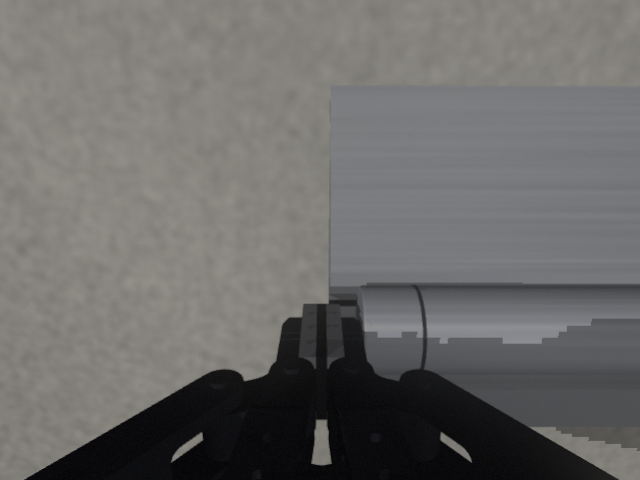

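Call:
servo_tool:
  series: [0,0,0,0,1,0,-1,0,0,0,0,2,0,-1,0,0,0,0,3,0,-1,0,0,0,0,4,0,-1,0,0,0,0,5,0,-1]

```text
time: 14.62
ee_pos: [0.5264, -0.2029, 0.0178]
orientation: [2.212, 2.225, 0.006]
force: [-2.3, -0.0, 0.9]
finger_gap: -0.0
```

Call:
servo_tool:
  series: [0,0,0,0,0.4,0,-1,0,0,0,0,0.8,0,-1,0,0,0,0,1.2,0,-1,0,0,0,0,1.6,0,-1,0,0,0,0,2,0,-1]

```text
time: 15.25
ee_pos: [0.5283, -0.2029, 0.0178]
orientation: [2.212, 2.225, 0.006]
force: [-2.0, -0.2, 1.7]
finger_gap: 0.002
```

Call:
servo_tool:
  series: [0,0,0,0,0.2,0,-1,0,0,0,0,0.4,0,-1,0,0,0,0,0.6,0,-1,0,0,0,0,0.8,0,-1,0,0,0,0,1,0,-1]

```text
time: 15.88
ee_pos: [0.5293, -0.2028, 0.0178]
orientation: [2.212, 2.225, 0.006]
force: [-2.5, 0.0, 1.3]
finger_gap: -0.002
```

```bash
python3 -c "
from h import *
from workcell import manip
c=manip.read_camera('side');np.savez('side11.npz',**c);crop(c,300,180,380,240,10,'pics/side11.png')
c=manip.read_camera('top');np.savez('top11.npz',**c);crop(c,345,180,425,240,10,'pics/top11.png')"
```

```text
(no output)
```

View pics/side11.png

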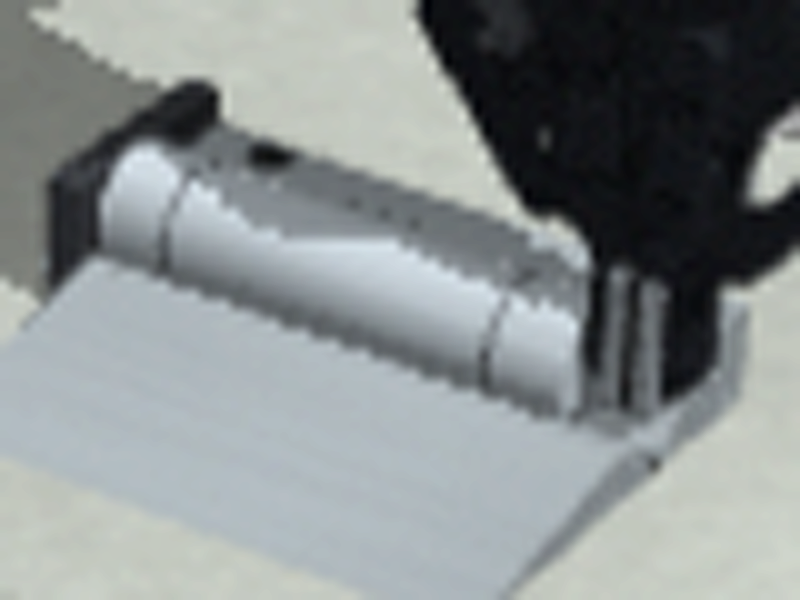

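View pics/top11.png

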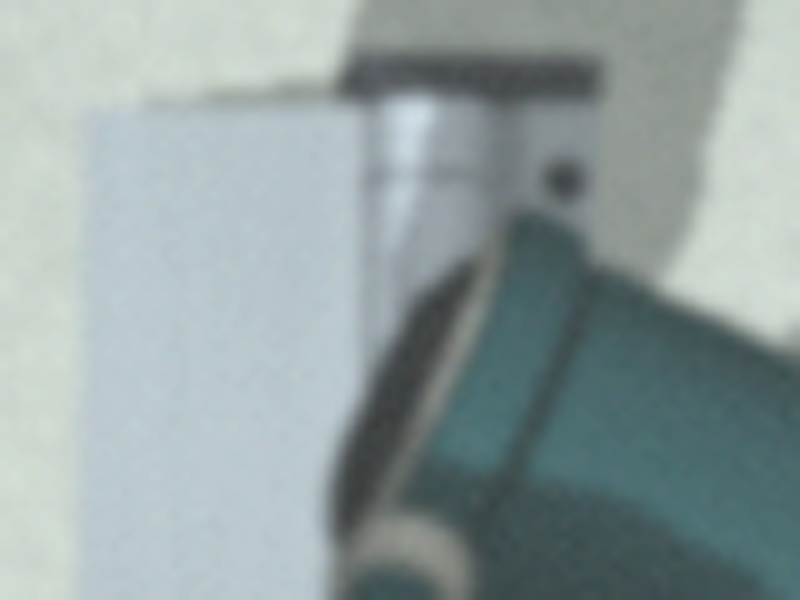

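Call:
servo_tool:
  series: [0,0,0,0,0.2,0,-1,0,0,0,0,0.4,0,-1,0,0,0,0,0.6,0,-1,0,0,0,0,0.8,0,-1,0,0,0,0,1,0,-1]

```text
time: 16.6
ee_pos: [0.5303, -0.2028, 0.0178]
orientation: [2.212, 2.225, 0.006]
force: [-3.1, 0.5, 1.0]
finger_gap: -0.001
```

Call:
servo_tool:
  series: [0,0,0,0,0.2,0,-1,0,0,0,0,0.4,0,-1,0,0,0,0,0.6,0,-1,0,0,0,0,0.8,0,-1,0,0,0,0,0.8,0,-1]

```text
time: 17.23
ee_pos: [0.531, -0.2028, 0.0178]
orientation: [2.213, 2.225, 0.006]
force: [-2.0, -0.5, 0.8]
finger_gap: -0.001
```

Call:
servo_tool:
  series: [0,0,0,0,0.2,0,-1,0,0,0,0,0.4,0,-1,0,0,0,0,0.6,0,-1,0,0,0,0,0.8,0,-1,0,0,0,0,0.8,0,-1]

```text
time: 17.85
ee_pos: [0.5311, -0.2027, 0.0176]
orientation: [2.213, 2.226, 0.004]
force: [-5.3, -1.1, 3.4]
finger_gap: -0.002
```

```bash
python3 -c "
from h import *
from workcell import manip
c=manip.read_camera('side');np.savez('side12.npz',**c);crop(c,300,180,380,240,10,'pics/side12.png')
a=np.load('side11.npz')['image'].astype(int);d=abs(c['image'].astype(int)-a).sum(2)[180:225,300:352];print(d.mean())"
```

```text
6.711538461538462
```

View pics/side12.png

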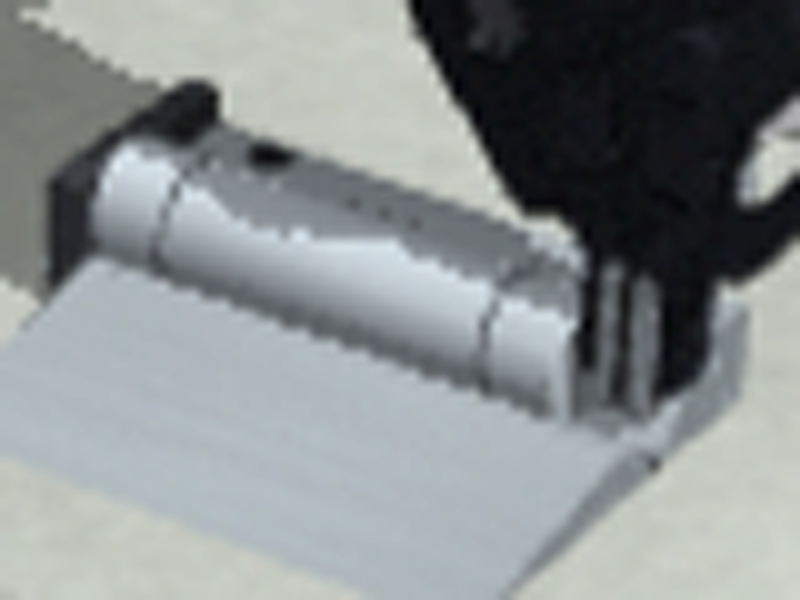

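Motion has stalled at x = 0.531 and the force has risen to 5 N, so the bar is against the stop. Now I'll withdraw straight back and then up.

Call:
servo_tool:
  series: [0,0,0,0,-1,0,-1,0,0,0,0,-3,0,-1,0,0,0,0,-10,0,-1,0,0,0,0,-25,-10,-1,0,0,0,0,-40,-45,-1]

```text
time: 18.52
ee_pos: [0.4886, -0.202, 0.0613]
orientation: [-2.214, -2.227, -0.003]
force: [0.1, -1.4, 1.1]
finger_gap: 0.002
```

Call:
servo_tool:
  series: [0,0,0,0,-10,-40,-1,0,0,0,0,-15,-85,-1,0,0,0,0,-15,-130,-1,0,0,0,0,-15,-150,-1,0,0,0,0,-15,-150,-1]

```text
time: 19.15
ee_pos: [0.4766, -0.2038, 0.2154]
orientation: [2.209, 2.221, 0.009]
force: [1.2, 0.1, -0.4]
finger_gap: -0.0
```

```bash
python3 -c "
from h import *
from workcell import manip
print(manip.get_state()['time'],manip.get_state()['force'],manip.get_state()['ee_pos'])
c=manip.read_camera('side');np.savez('side13.npz',**c);crop(c,300,170,380,230,10,'pics/side13.png');cv2.imwrite('pics/side13f.png',c['image'][:,:,::-1])
c=manip.read_camera('top');np.savez('top13.npz',**c);crop(c,345,180,425,240,10,'pics/top13.png')
c=manip.read_camera('wrist');np.savez('wrist13.npz',**c);cv2.imwrite('pics/wrist13.png',c['image'][:,:,::-1])"
```

```text
19.15 [ 1.19909851  0.07484416 -0.37820101] [ 0.47664391 -0.20376867  0.21537142]
```

View pics/side13.png

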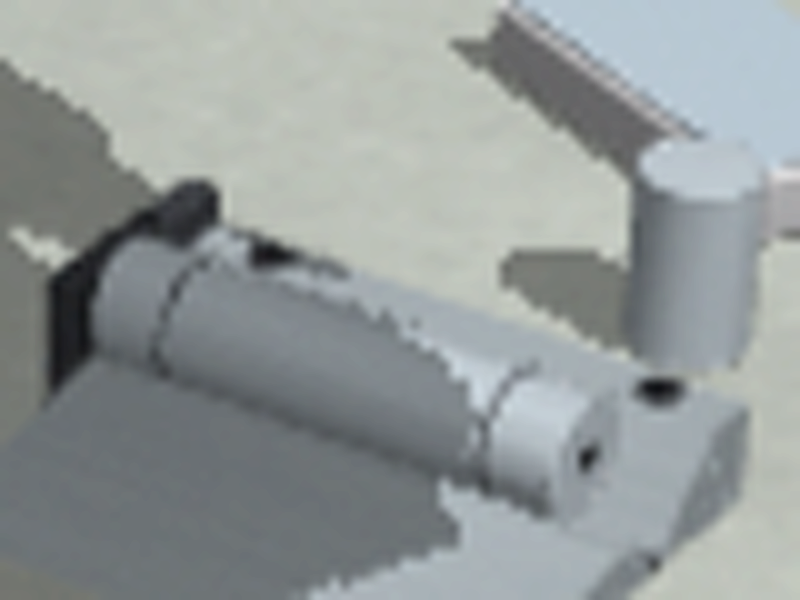

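View pics/top13.png

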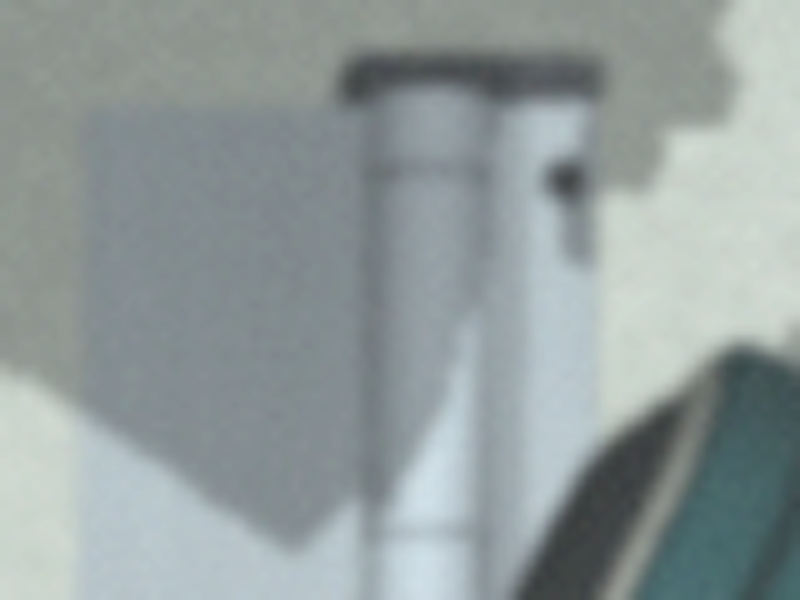

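View pics/wrist13.png

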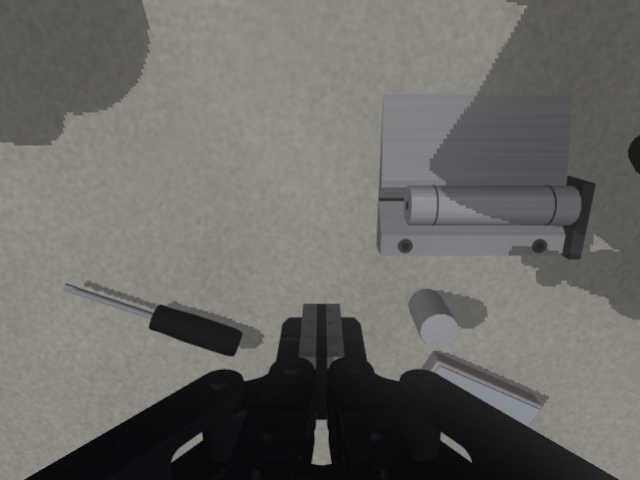

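View pics/side13f.png

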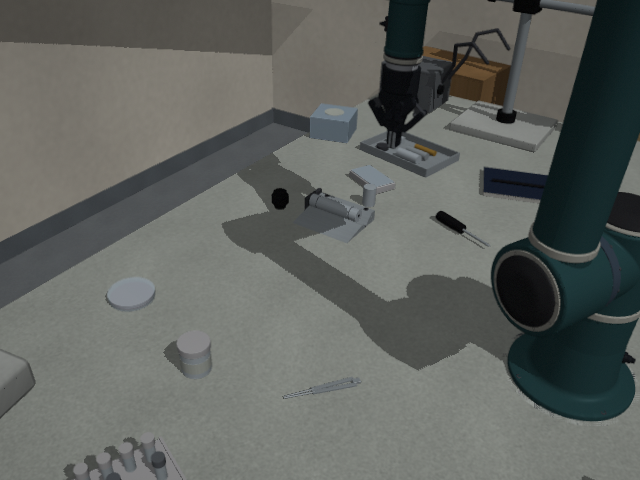

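```bash
python3 -c "
from h import *
np.set_printoptions(precision=4,suppress=True)
s=np.load('side13.npz');w=np.load('wrist13.npz')
p=(588.5/10-.5+300,455.5/10-.5+170);print(onz(s,p,.0241))
print('wrist stop top inner edge',onz(w,(570,178),.036), 'near face', onz(w,(406,204),.0241),'block near end root',onz(w,(379,199),.0015),'top',pt(w,(500,205)),pt(w,(450,200)))
crop(w,540,165,610,217,11,'pics/w13c.png')
"
```

```text
[ 0.5457 -0.2037  0.0241]
wrist stop top inner edge [ 0.6654 -0.1766  0.036 ] near face [ 0.5446 -0.2001  0.0241] block near end root [ 0.526  -0.2012  0.0015] top [ 0.613  -0.1967  0.0406] [ 0.5747 -0.1932  0.0397]
```

View pics/w13c.png

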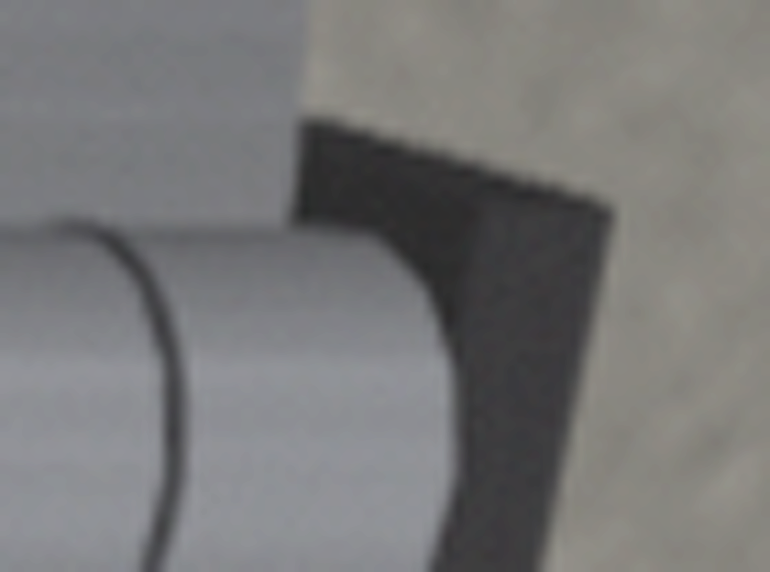

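```bash
python3 -c "
from workcell import manip
print(manip.close_job())"
```

```text
the job is handed in; nothing more can be done
None
```

The bar is lying in the groove against the end stop, and I handed the job in at about 19.4 s of the 51 s allowed.

**What I did:** I rolled the bar about 245 mm sideways with the two partly open fingertips, up the bevel and over the lip into the groove. I then shut the fingers and pushed gently on the near end, sliding the bar about 32 mm along the groove. Sliding took about 2–3 N. At the stop the motion stalled and the force read 5.3 N. Then I backed straight off and raised the arm clear.

**Last checks:**
- **Seating:** the top of the bar read 40–40.6 mm above the bench (40 expected), and its axis runs parallel to the groove.
- **End stop:** the near end read x ≈ 0.545 m, against 0.543 expected from the first measurements. That is 19–20 mm in from the block's near end (20 expected), and no gap to the stop shows in the wrist and top pictures.
- **Other things on the bench:** those visible in the last pictures look as they did at the start, judged by eye rather than measured.

**What disagreed:** the side and wrist cameras differed by 1–4 mm on the position of the near end. The calibration is good to about 2 mm, so I relied on the stall and the force rise to tell that the bar had reached the stop.

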